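# Set the running clearance of the cup lane's hold-down

### The job

Slide the three specimen cups along the worktop, without lifting them, through the flared mouth into the cup lane until they stand upright in single file, closed up against the end stop. Then turn the wing thumbscrew clockwise until the hold-down seats on the lids, back it off a quarter turn so that the cups run free, and finish still gripping the screw there: do not let go, a colleague locks the setting while you hold it. Tip no cup and leave the other things on the bench where they are.

Things in the scene. Friction and masses are not known exactly. Their poses are not given: they have to be found in the camera images.
- cup_lane: fixed metal cup lane. Origin on the worktop under the thumbscrew's axis; x = feed direction (mouth to closed end), y across, z up. Two guide rails 36 mm high, 8 mm thick, 52 mm apart inside (y = -26 to +26 mm), x = -95 to +52 mm. No floor: cups slide on the worktop. Three cups closed up against the stop stand at x = +26, -26, -78 mm
- lane_mouth (a point): on the worktop, middle of the lane's open mouth, 145 mm before the thumbscrew's axis, axes as the lane. Flared walls, as high as the rails, narrow from about 114 mm wide here to the rails' 52 mm at x = -95 mm of the lane
- lane_stop (a point): on the worktop, middle of the end stop's rubber face, 52 mm past the thumbscrew's axis; axes as the lane. The stop is 62 mm high
- bridge_top (a point): middle of the top of the bridge over the lane, on the thumbscrew's axis, 104 mm above the worktop; axes as the lane. The bridge measures 32 mm along x, 100 mm along y, 16 mm thick, on two posts outside the rails. Two guide-rod ends stand in it 26 mm either side (y), at most 12 mm above it
- hold_down: hold-down shoe: white strip 96 x 24 mm along the lane under the bridge, over the first two cup places (x = -48 to +48 mm), nose upturned towards the mouth. Cannot turn; rises and falls with the thumbscrew. Underside 60 mm above the worktop when seated, 3 to 4 mm higher at the start, so cups pass below it. Origin: the lane's origin, lifted as the shoe rises
- screw_grip (a point): middle of the thumbscrew's wings, on its axis, where to grip from above; 140 mm above the worktop when seated, 3 to 4 mm higher at the start. x lies along the wings, to the white dot. The wings are a straight bar 44 mm long, 10 to 12 mm thick, 125 to 150 mm above the worktop when seated; at joint value 0 they lie along the lane's x, dot to the closed end
- thumbscrew (a joint): angle of the orange wing thumbscrew on the bridge, rad, about the upright axis: 0 = seated (shoe on the cup lids, steel collar on the bridge: a hard stop), growing anticlockwise seen from above; a quarter turn is 1.57. Clockwise lowers screw and shoe, 10 mm a turn. Friction about 0.06 N m: it stays where it is left. Starts between 1.9 and 2.6
- cup_a: specimen cup with a red screw lid, loose, upright outside the lane's mouth at the start, about 0.08 kg: 60 mm tall to the flat top of the lid; lid 52 mm across and 14 mm high (it overhangs the body and stands above the rails), body 47 mm across under the lid, 40 mm at the smooth foot, which slides easily (friction about 0.2). Origin at the centre of its underside, z up
- cup_b: specimen cup with a yellow screw lid, loose, upright outside the lane's mouth at the start, about 0.08 kg: 60 mm tall to the flat top of the lid; lid 52 mm across and 14 mm high (it overhangs the body and stands above the rails), body 47 mm across under the lid, 40 mm at the smooth foot, which slides easily (friction about 0.2). Origin at the centre of its underside, z up
- cup_c: specimen cup with a white screw lid, loose, upright outside the lane's mouth at the start, about 0.08 kg: 60 mm tall to the flat top of the lid; lid 52 mm across and 14 mm high (it overhangs the body and stands above the rails), body 47 mm across under the lid, 40 mm at the smooth foot, which slides easily (friction about 0.2). Origin at the centre of its underside, z up
- hex_key: bystander: T-handle hex key, green handle, 207 x 128 mm, lying on the worktop; origin at the centre of its underside; leave alone
- tip_box: bystander: purple pipette tip box with a clear lid, 88 x 122 x 86 mm; origin at the centre of its underside; leave alone
- bottle_amber: bystander: amber reagent bottle with a white cap, 60 mm across, 115 mm tall; origin at the centre of its underside; leave alone
- bottle_white: bystander: small white reagent bottle with a red cap, 44 mm across, 82 mm tall; origin at the centre of its underside; leave alone
- label_roll: bystander: roll of white labels lying flat, 68 mm across, 26 mm high; origin at the centre of its underside; leave alone
- pen_b: bystander: black and white pen lying on the worktop, 12 x 138 mm; origin at the centre of its underside; leave alone
Not all that is in view belongs to the job. Leave any blue or purple look-alike of the cup_c alone. There is more than one size of the cup_b; the one meant has the size given above.

How it is judged:
On the way, in this order (a step that is already met when the one before it is completed fails the run):
1. all three cups stand upright in single file between the rails, closed up against the end stop (within about 10 mm in all) (x of cup_a in the frame of cup_lane between -0.092 and 0.034 m and y of cup_a in the frame of cup_lane between -0.008 and 0.008 m and angle between each of cup_a, cup_b, cup_c's own z axis and vertical below 0.1 rad and height (world z) of each of cup_a, cup_b, cup_c below 0.005 m and x of cup_b in the frame of cup_lane between -0.092 and 0.034 m and y of cup_b in the frame of cup_lane between -0.008 and 0.008 m and x of cup_c in the frame of cup_lane between -0.092 and 0.034 m and y of cup_c in the frame of cup_lane between -0.008 and 0.008 m), for 0.2 s.
2. the thumbscrew is turned down until it seats: within 0.10 rad of its stop, with the shoe pressing on a cup's lid (value of joint thumbscrew below 0.1 rad and (contact force between hold_down and cup_a above 0.2 N or contact force between hold_down and cup_b above 0.2 N or contact force between hold_down and cup_c above 0.2 N)), for 0.1 s.
At the end, for the whole second after the job is handed in: the three cups upright on the worktop in single file against the end stop (centres -92 to +34 mm along the lane, within 8 mm of its middle); the thumbscrew a quarter turn back from its seat (1.57 +/- 0.25 rad), still, and gripped by the fingers (over 1.5 N) (all of step 1 and value of joint thumbscrew between 1.32 and 1.82 rad and velocity of joint thumbscrew between -0.1 and 0.1 rad/s and contact force between the fingers and thumbscrew above 1.5 N); the arm keeps its last pose, push and grip.
It fails at once if a specimen cup is tipped over (leans more than 30 degrees) (angle between any of cup_a, cup_b, cup_c's own z axis and vertical above 0.52 rad).
It fails at once if a specimen cup is lifted more than 20 mm off the worktop (height (world z) of any of cup_a, cup_b, cup_c above 0.02 m).
It fails at once if a bystander on the bench (T-handle key, tip box, amber bottle, small white bottle, label roll or pen) is moved by more than 30 mm (distance of any of hex_key, tip_box, bottle_amber, bottle_white, label_roll, pen_b from where it was at the start of the episode above 0.03 m).
It also fails if it takes over 72 s, if anything falls off the work surface, if the arm or the gripper's body presses on something with over 40 N, if the wrist force passes 120 N, or if a joint passes its speed limit or range.

### The arm

A 6-joint arm with a two-finger parallel gripper is mounted at the origin on a cart in front of the work surface, level with it; the furniture and walls round the work are solid. World frame = base frame: x ahead of the robot, y to its left, z up, the work surface at z = 0. Lengths are in m, angles in rad, forces in N, time in s.
With the tool pointing down it reaches from about 0.425 to 0.95 m from the base axis. Payload 3.5 kg.
Tool frame: the origin (TCP) lies midway between the tips of the shut fingers; the grasp point (between the pads) lies 19 mm behind it (ctrl.hold_point_z is the distance from the TCP to the grasp point, in m); z points along the fingers, y is the line along which they close (so a half turn about z gives the same grasp; the last joint's range is limited). The gripper opens to 85 mm and grips with 20 to 120 N. Pads are 22 mm wide; open, the fingers measure 114 mm over their backs; the gripper's body (76 mm by 85 mm) begins 54 mm behind the grasp point. The pads swing forward as they close: fully open they stand 13 mm farther back than shut.
Start: joints at [-1.405, 0.286, 1.577, -0, 1.279, -0.15], TCP at [0.21, -0.642, 0.231] pointing down, gripper open.
Joint ranges: [-2.77, 2.77], [-0.9, 2.22], [0.21, 2.48], [-1.53, 4.67], [0.24, 2.81], [-2.84, 2.84]. Speed limits (rad/s): [2.79, 2.79, 3.14, 3.14, 3.14, 3.14].

### API

Orientations are given as a unit quaternion [x, y, z, w].
In Python, from plant import readout, cams, sign_off, ctrl gives the robot as it stands. The module is installed in compiled form; this text tells all that it offers.
- The arm moves only by the tool step_arm, never from a script. Its argument "increments" is a list of rows, each a list of 2 entries, a list of its own where there are three numbers: the shift along the world's x, y, z in mm, then the turn, a rotation vector about the world's x, y, z in rad. In form: [[[x, y, z], [rx, ry, rz]], ...]. A call has 1 to 8 rows; each row shifts and turns the commanded pose from where the row before left it; what a row does not reach is not made up. A row lasts 1/12 s, in which the tool goes at most 41.7 mm and 7.16 degrees, less where a joint would pass 70% of its speed; a pose out of reach is approached as far as the arm can. A call is refused whole if a number of a shift passes 41.7 or a number of a turn 0.125, either way. A call with a gripper value outside its range is refused whole. "fingers" is the opening, from -1 (shut) to 1 (fully open), set as the call begins (left out, the last holds). The fingers move at their own pace and stop on an object; "grip_force" is the grip in N (left out, the last holds). Time passes only in rows, so rows that do not move let the fingers close. It gives the time, the measured TCP pose, the force, the opening and the grip force at its end, in the units of the state.
- readout.get_state(): the state, without advancing time (a new reading comes with each control period).
- cams.read_camera(name): name is "side" or "top"; returns the picture (420x560x3 uint8, red, green, blue); there is no depth.
- cams.get_calibration(name): a dict with "fx", "fy", "cx", "cy" (pixels), "distortion" ([k1, k2, p1, p2, k3] as OpenCV has them; the pictures are not rectified), "eye" and "rotation" of the camera in the world. Camera axes: x right, y up, looking along -z (the intrinsics and any distortion apply to the point x, -y, -z); pixel columns grow to the right and rows downward; lengths in m; the calibration is good to about 2 mm. A picture is of the moment at which its call begins. get_calibration takes no time and is no camera call.
- sign_off(): hands the job in; it is judged then, once.
The state is a dict: "time": time; "qpos": joint angles; "dq": joint speeds; "joint_efforts": joint torques, N m; "eef_pos": TCP position; "tcp_rot": TCP orientation; "contact_force": force on the tool from outside, world axes, zero at the start; "wrist_torque": the same for the moment, N m; "opening": opening from 0.0 (shut) to 1.0 (fully open); "finger_force": force on a finger pad.
Only numpy, scipy, OpenCV 4.12 (cv2) and the standard library are available. Lean on these libraries where they do the work, as an engineer would, in place of code of your own. Each camera call takes 0.05 s, during which the arm holds its last target. There are 200 camera calls.

## Working session

There is one attempt and no reset: what is moved stays moved. The work goes in short steps, Python scripts to look and compute and a tool call to move; the robot and the scene stay as the last step left them, time stands still between calls to the robot, and variables do not carry over. Pictures are saved under pics/ and viewed, at most 10 in all, crops included, and the job is handed in when it is done.

Besides the shell and the picture viewer there is one more tool, called after "Request:" as a command line: name --argument value ..., lists and objects as JSON in quotes. step_arm: Moves the arm, as the interface text tells. Its arguments: {"type":"object","properties":{"increments":{"type":"array","items":{"type":"array"}},"fingers":{"type":"number"},"grip_force":{"type":"number"}},"required":["increments"]}

```bash
mkdir -p pics
cat > h.py <<'E'
import numpy as np, cv2
from plant import readout, cams, sign_off, ctrl
def cal(n):
    c=cams.get_calibration(n); K=np.array([[c['fx'],0,c['cx']],[0,c['fy'],c['cy']],[0,0,1.]])
    return K,np.array(c['distortion'],float),np.array(c['eye']),np.array(c['rotation'])
def ray(n,uv):
    K,D,e,R=cal(n); p=cv2.undistortPoints(np.array(uv,float).reshape(-1,1,2),K,D).reshape(-1,2)
    d=np.c_[p[:,0],-p[:,1],-np.ones(len(p))]@R.T
    return e,d
def onplane(n,uv,z):
    e,d=ray(n,uv); return e+d*((z-e[2])/d[:,2])[:,None]
def proj(n,P):
    K,D,e,R=cal(n); q=(np.array(P,float).reshape(-1,3)-e)@R; q=q*[1,-1,-1]
    return cv2.projectPoints(q,np.zeros(3),np.zeros(3),K,D)[0].reshape(-1,2)
def snap(n,f):
    im=cams.read_camera(n); cv2.imwrite('pics/'+f,im[:,:,::-1]); return im
E
python3 - <<'E'
from h import *
for n in('top','side'):
    snap(n,n+'0.png'); K,D,e,R=cal(n); print(n,K[0,0],D,e,R.round(2).tolist())
s=readout.get_state(); print(s, ctrl.hold_point_z)
E
```

```text
top 403.9431763130246 [0.01121783 0.         0.         0.         0.        ] [ 0.41591153 -0.05744578  1.41670828] [0.05, -0.04, -0.7, 0.71]
side 444.5062088321496 [-0.03183142  0.          0.          0.          0.        ] [0.18294492 0.59528745 1.09131884] [-0.09, 0.31, 0.91, -0.26]
{'time': 0.1, 'qpos': array([-1.40497994e+00,  2.87086594e-01,  1.57803251e+00,  2.34417172e-05,
        1.27862737e+00, -1.49987520e-01]), 'dq': array([ 0.00095581, -0.00151748, -0.0033657 ,  0.00021934,  0.00054387,
        0.00131005]), 'joint_efforts': array([ 1.08642420e-03, -4.07297373e+01, -2.93699062e+01, -1.14221050e-04,
        3.39471422e-03, -1.39784837e-05]), 'eef_pos': array([ 0.20958337, -0.64100731,  0.23007813]), 'tcp_rot': array([ 9.87559327e-01,  1.57243172e-01,  2.69709047e-06, -1.07696732e-03]), 'contact_force': array([-0.49682574,  0.05667797,  0.44172355]), 'wrist_torque': array([0.03939883, 0.02494405, 0.01539362]), 'finger_force': 0.0, 'opening': 0.9992104623151625} 0.0187
```

View pics/top0.png

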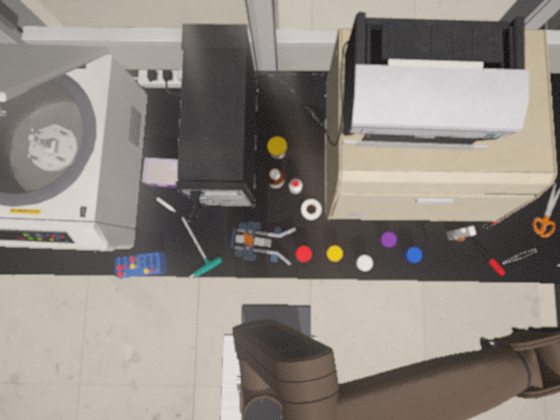

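View pics/side0.png

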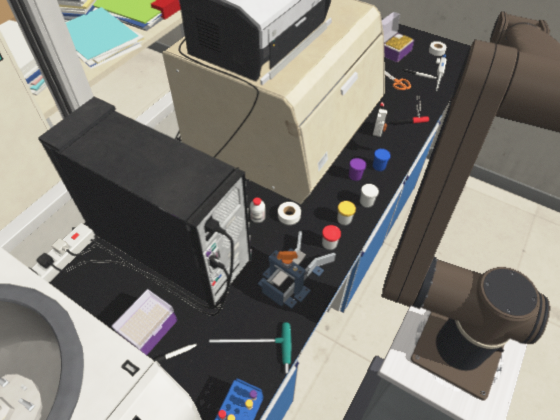

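The top view shows the lane at about (260,240) with its mouth facing right. The candidates are:
- **cup_a:** red lid at (304,254). The red caps at (296,186) and by (277,175) are bottles.
- **cup_b:** yellow lid at (334,253). The larger yellow lid at (277,146) is a look-alike.
- **cup_c:** white lid at (364,263). The purple (389,239) and blue (414,255) lids are look-alikes, and the label roll is at (311,209).

I'll check these choices in a close crop.

```bash
sed -i "s/np.array(c\['rotation'\])/Rotation.from_quat(c['rotation']).as_matrix()/; s/^import numpy as np, cv2/import numpy as np, cv2\nfrom scipy.spatial.transform import Rotation/" h.py
python3 - <<'E'
from h import *
t=cv2.imread('pics/top0.png'); s=cv2.imread('pics/side0.png')
a=cv2.resize(t[215:285,220:390],None,fx=4.7,fy=4.7,interpolation=cv2.INTER_CUBIC)
b=cv2.resize(s[170:320,250:400],None,fx=4,fy=4,interpolation=cv2.INTER_CUBIC)
cv2.imwrite('pics/ct.png',a); cv2.imwrite('pics/cs.png',b)
for n,im in(('top',t),('side',s)):
    hsv=cv2.cvtColor(im,cv2.COLOR_BGR2HSV)
    for c,lo,hi in(('red',(0,170,110),(6,255,255)),('yel',(22,150,100),(34,255,255)),('white',(0,0,170),(180,40,255)),('purple',(130,90,60),(150,255,255)),('blue',(105,150,80),(125,255,255)),('orange',(7,150,90),(18,255,255))):
        k,l,st,ce=cv2.connectedComponentsWithStats(cv2.inRange(hsv,lo,hi))
        for i in range(1,k):
            u,v=ce[i]
            if 20<st[i,4]<500 and (230<u<430 and 130<v<290 if n=='top' else 230<u<400 and 130<v<310):
                print(n,c,ce[i].round(1),st[i,2:],onplane(n,[ce[i]],.06).round(4)[0])
print(onplane('top',[[0,200],[300,200],[300,277]],0).round(3))
E
```

```text
top red [302.1 248. ] [12  7 21] [ 0.4417 -0.1043  0.06  ]
top yel [276.7 145.3] [ 20  20 295] [ 0.7925 -0.0135  0.06  ]
top yel [334.4 253.1] [ 16  17 206] [ 0.4263 -0.2115  0.06  ]
top white [356.3 130.3] [ 9  6 41] [ 0.8491 -0.2882  0.06  ]
top white [296. 188.] [12 12 73] [ 0.644  -0.0819  0.06  ]
top white [311.  209.1] [ 21  21 256] [ 0.5725 -0.133   0.06  ]
top white [338.7 215.7] [12  6 28] [ 0.5515 -0.2264  0.06  ]
top white [281.  233.5] [25  8 35] [ 0.4888 -0.0331  0.06  ]
top white [239.7 238.8] [ 7  5 28] [0.4693 0.1051 0.06  ]
top white [259.2 241.2] [ 9  7 44] [0.4619 0.0395 0.06  ]
top white [364.4 262.7] [ 16  16 202] [ 0.3964 -0.3106  0.06  ]
top purple [388.3 239.2] [ 17  17 223] [ 0.4751 -0.3908  0.06  ]
top blue [413.6 254.5] [ 16  16 205] [ 0.4257 -0.4733  0.06  ]
top orange [278.8 179.7] [10 10 32] [ 0.6721 -0.0229  0.06  ]
top orange [248. 239.] [10 13 74] [0.4689 0.0771 0.06  ]
side yel [346.5 208.1] [ 18  15 202] [ 0.4282 -0.2066  0.06  ]
side white [305.8 136.6] [ 6 18 42] [ 0.681  -0.4103  0.06  ]
side white [308.3 154.4] [ 5 11 21] [ 0.6326 -0.3411  0.06 
[... 200 characters left out ...]
te [382.7 217.3] [ 40  70 253] [ 0.3234 -0.2316  0.06  ]
side white [370.  191.2] [ 17  21 196] [ 0.3962 -0.3036  0.06  ]
side white [260.1 209.8] [ 12  19 124] [ 0.6414 -0.0662  0.06  ]
side white [289.9 212.2] [ 23  22 278] [ 0.5625 -0.1047  0.06  ]
side white [298.4 242.9] [ 6 20 36] [ 0.4875 -0.0245  0.06  ]
side white [319.7 259.2] [26 15 68] [ 0.4117 -0.009   0.06  ]
side white [279.5 277.5] [12 12 82] [0.475  0.0965 0.06  ]
side purple [356.7 168.2] [ 18  23 322] [ 0.4719 -0.369   0.06  ]
side blue [380.9 158.7] [ 17  22 279] [ 0.4234 -0.4491  0.06  ]
side orange [286.5 256.1] [ 19  13 172] [0.4933 0.03   0.06  ]
[[ 0.597  0.968  0.   ]
 [ 0.611 -0.097  0.   ]
 [ 0.343 -0.1    0.   ]]
```

View pics/ct.png

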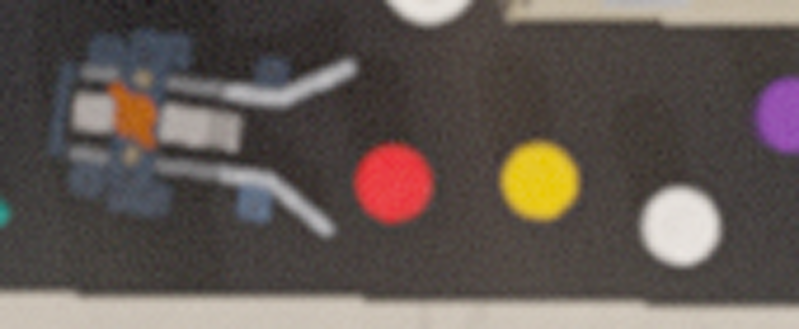

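View pics/cs.png

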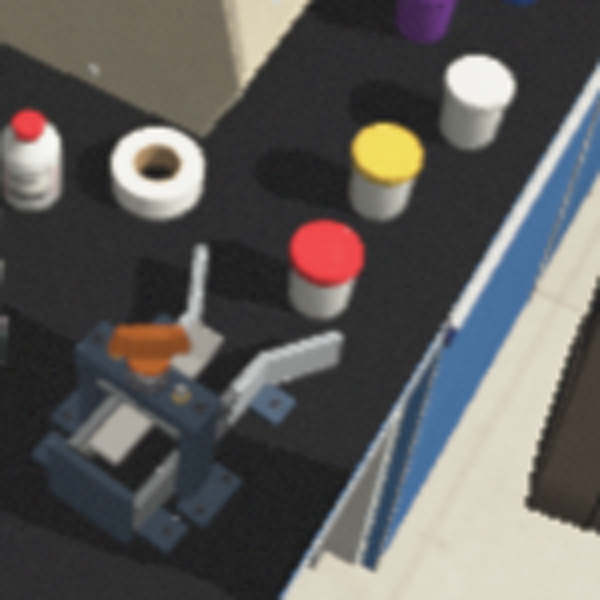

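The crops confirm the choice. The red, yellow and white cups stand in a row outside the mouth, the wings sit diagonally, and the shoe lies along the lane. Next I'll measure the lane pose.

Run:
```python
from h import *
t=lambda x,y:[220+x/4.7,215+y/4.7]
s=lambda x,y:[250+x/4,170+y/4]
m=onplane('top',[t(352,69),t(330,232),t(282,97),t(268,180)],.036); print('mouth/kinks',m.round(4).tolist(), np.linalg.norm(m[0]-m[1]),np.linalg.norm(m[2]-m[3]))
r=onplane('top',[t(143,77),t(130,155)],.112);print('rods',r.round(4).tolist(),np.linalg.norm(r[0]-r[1]))
k=onplane('side',[s(181,395),s(149,365)],.112)
print('side rod',k.round(4))
im=cv2.imread('pics/top0.png');
h=cv2.cvtColor(im,cv2.COLOR_BGR2HSV)
for n in('top','side'):
    im=cv2.imread(f'pics/{n}0.png'); h=cv2.cvtColor(im,cv2.COLOR_BGR2HSV)
    def comp(mask,c,z):
        k,l,st,ce=cv2.connectedComponentsWithStats(mask)
        for i in range(1,k):
            if st[i,4]>40 and np.hypot(*(ce[i]-c))<15: print(n,ce[i].round(1),st[i,2:],onplane(n,[ce[i]],z).round(4)[0], end=' '); p=np.argwhere(l==i)[:,::-1]; q=onplane(n,p,z)[:,:2]; w,v=np.linalg.eigh(np.cov(q.T)); print('axis',np.degrees(np.arctan2(v[1,1],v[0,1])).round(1),np.sqrt(w).round(4)); return q
    comp(cv2.inRange(h,(0,150,90),(6,255,255))|cv2.inRange(h,(172,150,90),(180,255,255)),(304,254) if n=='top' else (331,234),.06)
    comp(cv2.inRange(h,(5,140,90),(18,255,255)),(248,239) if n=='top' else (287,256),.15)
    if n=='top': comp(cv2.inRange(h,(0,0,110),(180,60,255)),(259,241),.065)
    # triangulate
```

```text
mouth/kinks [[0.5038, -0.0799, 0.036], [0.3866, -0.0653, 0.036], [0.4828, -0.0293, 0.036], [0.423, -0.0202, 0.036]] 0.11812872118839776 0.06054407214711911
rods [[0.4915, 0.0649, 0.112], [0.4381, 0.0724, 0.112]] 0.05388051391958331
side rod [[0.4395 0.0791 0.112 ]
 [0.4681 0.0708 0.112 ]]
top [303.2 253.2] [ 17  18 222] [ 0.4244 -0.1078  0.06  ] axis -177.4 [0.0138 0.0142]
top [248. 239.] [10 13 79] [0.4653 0.0682 0.15  ] axis -147.9 [0.0061 0.0112]
top [261.7 241.6] [ 18  10 138] [0.4608 0.0306 0.065 ] axis 82.6 [0.0076 0.0169]
side [331.2 232.7] [ 19  16 237] [ 0.4258 -0.1037  0.06  ] axis 116.4 [0.0134 0.0139]
side [286.5 256.1] [ 20  13 178] [0.4663 0.0793 0.15  ] axis -146.1 [0.0095 0.0116]
```

Lane estimate: origin (0.465, 0.0685), feed yaw about 82.2°, and the wings give a joint value of about 2.27 rad. The rod spacing (53.9 mm against 52), mouth width and mouth-to-axis distance (143 mm against 145) all agree with the given sizes.

The plan is to grip each lid across the lane, above the rails, slide it to lane x = -78, and let each cup push the ones ahead of it. I'll move above the red cup first.

Request:
step_arm --increments '[[[13.4,33.4,-5],[0,0,0.07]],[[13.4,33.4,-5],[0,0,0.07]],[[13.4,33.4,-5],[0,0,0.07]],[[13.4,33.4,-5],[0,0,0.07]],[[13.4,33.4,-5],[0,0,0.07]],[[13.4,33.4,-5],[0,0,0.07]],[[13.4,33.4,-5],[0,0,0.07]],[[13.4,33.4,-5],[0,0,0.07]]]' --fingers 1 --grip_force 20

```text
time: 0.77
eef_pos: [0.317, -0.3724, 0.1906]
tcp_rot: [0.905, 0.425, 0.0, -0.0]
contact_force: [0.5, -0.5, -0.3]
opening: 1.0
finger_force: 0.0
```

Request:
step_arm --increments '[[[13.4,33.4,-5],[0,0,0.07]],[[13.4,33.4,-5],[0,0,0.07]],[[13.4,33.4,-5],[0,0,0.07]],[[13.4,33.4,-5],[0,0,0.07]],[[13.4,33.4,-5],[0,0,0.07]],[[13.4,33.4,-5],[0,0,0.07]],[[13.4,33.4,-5],[0,0,0.07]],[[13.4,33.4,-5],[0,0,0.07]]]'

```text
time: 1.43
eef_pos: [0.4241, -0.1053, 0.1509]
tcp_rot: [0.752, 0.659, 0.0, -0.0]
contact_force: [0.6, -0.4, -0.4]
opening: 0.997
finger_force: 0.0
```

Request:
step_arm --increments '[[[0,-1,-25],[0,0,0]],[[0,-1,-25],[0,0,0]],[[0,-0.5,-25],[0,0,0]],[[0,0,-25],[0,0,0]],[[0,0,-14],[0,0,0]],[[0,0,0],[0,0,0]]]'

```text
time: 1.93
eef_pos: [0.4209, -0.108, 0.0337]
tcp_rot: [0.753, 0.658, -0.002, -0.004]
contact_force: [-0.8, 0.0, -0.1]
opening: 1.0
finger_force: 0.0
```

Request:
step_arm --increments '[[[0,0,0],[0,0,0]],[[0,0,0],[0,0,0]],[[0,0,0],[0,0,0]],[[0,0,0],[0,0,0]],[[0,0,0],[0,0,0]],[[0,0,0],[0,0,0]],[[0,0,0],[0,0,0]],[[0,0,0],[0,0,0]]]' --fingers -1

```text
time: 2.6
eef_pos: [0.4254, -0.1104, 0.0389]
tcp_rot: [0.753, 0.658, 0.001, 0.001]
contact_force: [-0.7, -0.2, 6.8]
opening: 0.593
finger_force: 21.1
```

Run:
```python
from h import *
im=snap('side','s1.png'); print(readout.get_state()['opening'])
cv2.imwrite('pics/s1c.png',cv2.resize(im[170:320,250:400,::-1],None,fx=3.5,fy=3.5,interpolation=cv2.INTER_CUBIC))
```

```text
0.5956024629433596
```

View pics/s1c.png

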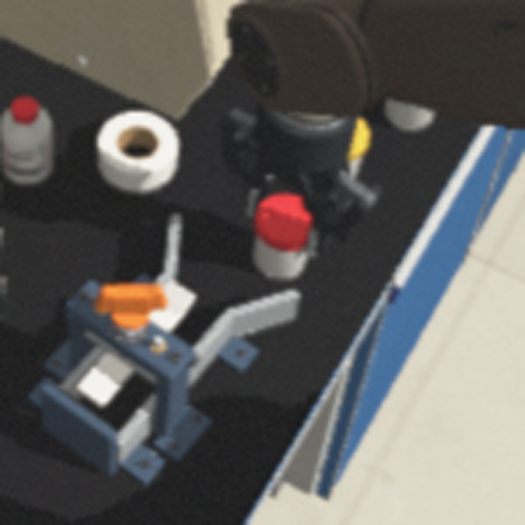

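The red lid is held (opening about 50.6 mm) and the cup is upright. Now I'll slide it in.

Request:
step_arm --increments '[[[2,5,1],[0,0,0]],[[3.8,11,0.5],[0,0,0]],[[3.8,11,0],[0,0,0]],[[3.8,11,0],[0,0,0]],[[3.8,11,0],[0,0,0]],[[3.8,11,0],[0,0,0]],[[3.5,10,0],[0,0,0]],[[1,5,0],[0,0,0]]]'

```text
time: 3.32
eef_pos: [0.45, -0.0339, 0.0391]
tcp_rot: [0.753, 0.658, 0.0, 0.001]
contact_force: [-0.8, -5.0, 5.6]
opening: 0.593
finger_force: 22.0
```

Request:
step_arm --increments '[[[1,7,0],[0,0,0]],[[1,7,0],[0,0,0]],[[1,7,0],[0,0,0]],[[0.6,4,0],[0,0,0]],[[0,0,0],[0,0,0]],[[0,0,0],[0,0,0]]]'

```text
time: 3.82
eef_pos: [0.4548, -0.0095, 0.0394]
tcp_rot: [0.753, 0.658, 0.002, 0.001]
contact_force: [3.9, -1.3, -0.8]
opening: 0.59
finger_force: 21.4
```

```bash
cat > see.py <<'E'
from h import *
import sys
O=np.array([.465,.0685]); a=np.radians(82.2)
def lane(p): d=np.array(p)[:2]-O; return np.array([d[0]*np.cos(a)+d[1]*np.sin(a), -d[0]*np.sin(a)+d[1]*np.cos(a)])
if __name__=='__main__':
    for n in('top','side'):
        im=snap(n,sys.argv[1]+n+'.png'); h=cv2.cvtColor(im,cv2.COLOR_RGB2HSV)
        for c,lo,hi in(('red',(172,150,90),(180,255,255)),('yel',(22,150,100),(34,255,255)),('white',(0,0,150),(180,40,255))):
            M=cv2.inRange(h,lo,hi)
            if c=='red': M|=cv2.inRange(h,(0,150,90),(6,255,255))
            k,l,st,ce=cv2.connectedComponentsWithStats(M)
            for i in range(1,k):
                p=onplane(n,[ce[i]],.06)[0]
                if st[i,4]>25 and .36<p[0]<.5 and -.35<p[1]<.13: print(n,c,ce[i].round(1),st[i,2:],p.round(4),'lane',lane(p).round(4))
    s=readout.get_state(); print(s['eef_pos'].round(4),lane(s['eef_pos']).round(4),s['contact_force'].round(1),s['opening'])
E
python3 see.py s2
python3 - <<'E'
import cv2
im=cv2.imread('pics/s2side.png'); cv2.imwrite('pics/s2c.png',cv2.resize(im[170:320,250:400],None,fx=3.5,fy=3.5,interpolation=cv2.INTER_CUBIC))
E
```

```text
top yel [334.4 253. ] [ 16  17 208] [ 0.4265 -0.2117  0.06  ] lane [-2.828e-01  1.000e-04]
top white [238.7 238.5] [ 9  8 62] [0.4701 0.1083 0.06  ] lane [0.0401 0.0004]
top white [364.5 262.7] [ 16  17 215] [ 0.3964 -0.3108  0.06  ] lane [-0.3851  0.0165]
side red [305.6 252.8] [ 15  18 128] [ 0.4544 -0.0069  0.06  ] lane [-0.0761  0.0003]
side white [298.5 258.2] [12 14 76] [0.4621 0.0186 0.06  ] lane [-0.0498 -0.0039]
side white [329.  255.5] [11  6 33] [ 0.3959 -0.033   0.06  ] lane [-0.1099  0.0547]
side white [309.4 268.5] [11 14 65] [0.4213 0.0309 0.06  ] lane [-0.0432  0.0382]
side white [279.2 278. ] [ 15  15 124] [0.4748 0.0983 0.06  ] lane [ 0.0309 -0.0057]
side white [287.7 293. ] [ 9 14 65] [0.4334 0.1241 0.06  ] lane [0.0508 0.0389]
[ 0.4548 -0.0096  0.0394] [-0.0787 -0.0005] [ 4.6 -1.1 -1. ] 0.5933179762331423
```

View pics/s2c.png

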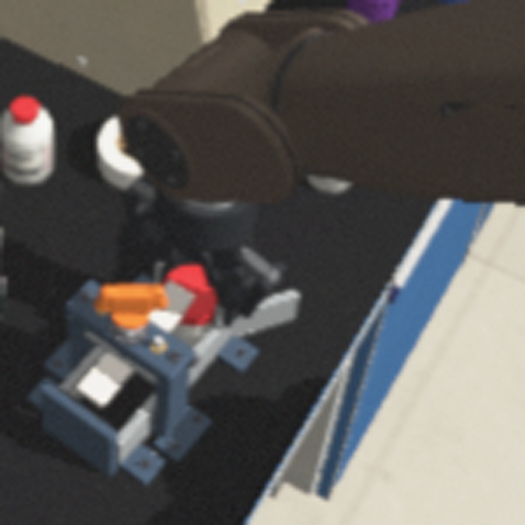

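The red cup stands in the lane at about x = -77 with its lid near the shoe nose. I'll release it and fetch the yellow cup.

Request:
step_arm --increments '[[[0,0,0],[0,0,0]],[[0,0,0],[0,0,0]],[[0,0,0],[0,0,0]],[[0,0,0],[0,0,0]],[[0,0,0],[0,0,0]],[[0,0,25],[0,0,0]],[[0,0,25],[0,0,0]],[[0,0,25],[0,0,0]]]' --fingers 1

```text
time: 4.58
eef_pos: [0.4522, -0.0094, 0.114]
tcp_rot: [0.753, 0.658, -0.001, -0.001]
contact_force: [0.2, -0.1, -0.3]
opening: 0.998
finger_force: 0.0
```

Request:
step_arm --increments '[[[-4.1,-29,0],[0,0,0]],[[-4.1,-29,0],[0,0,0]],[[-4.1,-29,0],[0,0,0]],[[-4.1,-29,0],[0,0,0]],[[-4.1,-29,0],[0,0,0]],[[-4.1,-29,0],[0,0,0]],[[-4.1,-29,0],[0,0,0]],[[0,0,0],[0,0,0]]]'

```text
time: 5.25
eef_pos: [0.4242, -0.2168, 0.1144]
tcp_rot: [0.755, 0.656, -0.0, 0.001]
contact_force: [0.6, 0.6, 0.8]
opening: 1.001
finger_force: 0.0
```

```bash
python3 see.py s3
```

```text
top red [275.3 244.2] [ 16  14 141] [ 0.453  -0.0146  0.06  ] lane [-0.0839  0.0006]
top white [286.7 232.2] [15  8 42] [ 0.4934 -0.0522  0.06  ] lane [-0.1157 -0.0445]
top white [238.7 238.5] [ 8  8 61] [0.47   0.1085 0.06  ] lane [0.0404 0.0005]
top white [261.  241.5] [ 17  10 128] [0.4612 0.0334 0.06  ] lane [-0.0353 -0.001 ]
top white [272.3 254.4] [37 16 93] [ 0.419 -0.005  0.06 ] lane [-0.0791  0.0356]
side red [307.6 252.8] [ 17  17 165] [ 0.4497 -0.0097  0.06  ] lane [-0.0795  0.0045]
side yel [346.4 208. ] [ 18  15 201] [ 0.4285 -0.2067  0.06  ] lane [-0.2776 -0.0012]
side white [371.5 201.1] [ 6  9 31] [ 0.3764 -0.2702  0.06  ] lane [-0.3476  0.0418]
side white [348.6 219.1] [ 7  8 31] [ 0.4049 -0.1733  0.06  ] lane [-0.2477  0.0268]
side white [299.  239.1] [ 5 15 39] [ 0.4923 -0.0365  0.06  ] lane [-0.1003 -0.0413]
side white [298.6 257.9] [12 14 84] [0.4624 0.0175 0.06  ] lane [-0.0509 -0.0044]
side white [315.6 262.7] [ 30  25 165] [0.4159 0.0063 0.06  ] lane [-0.0683  0.0402]
side white [279.1 278. ] [ 15  15 126] [0.475  0.0984 0.06  ] lane [ 0.0309 -0.0059]
side white [287.7 293. ] [ 9 14 65] [0.4334 0.1241 0.06  ] lane [0.0508 0.0389]
[ 0.424  -0.2132  0.1136] [-0.2846  0.0024] [1.2 0.9 0.1] 0.9975529072994452
```

Request:
step_arm --increments '[[[1,0,-25],[0,0,0]],[[1,0,-25],[0,0,0]],[[0,0,-25],[0,0,0]],[[0,0,0],[0,0,0]]]'

```text
time: 5.68
eef_pos: [0.423, -0.2085, 0.0339]
tcp_rot: [0.753, 0.658, -0.001, -0.006]
contact_force: [0.6, 0.4, -0.8]
opening: 1.001
finger_force: 0.0
```

Request:
step_arm --increments '[[[0,0,0],[0,0,0]],[[0,0,0],[0,0,0]],[[0,0,0],[0,0,0]],[[0,0,0],[0,0,0]],[[0,0,0],[0,0,0]],[[0,0,0],[0,0,0]],[[0,0,0],[0,0,0]],[[0,0,0],[0,0,0]]]' --fingers -1

```text
time: 6.35
eef_pos: [0.4278, -0.2135, 0.0408]
tcp_rot: [0.753, 0.658, 0.001, 0.002]
contact_force: [0.4, 2.0, 6.9]
opening: 0.594
finger_force: 21.4
```

```bash
python3 see.py s4 | grep -E "yel|red|^\["
```

```text
top red [275.3 244.2] [ 15  14 139] [ 0.453  -0.0147  0.06  ] lane [-0.084   0.0006]
side red [307.5 252.8] [ 17  16 162] [ 0.4498 -0.0095  0.06  ] lane [-0.0793  0.0045]
side yel [346.3 207.8] [ 16  15 182] [ 0.4291 -0.2071  0.06  ] lane [-0.2779 -0.0019]
[ 0.4279 -0.2135  0.0409] [-0.2844 -0.0015] [0.6 1.2 7.2] 0.5935715170796374
```

Request:
step_arm --increments '[[[1,7.5,1],[0,0,0]],[[2,15,0.5],[0,0,0]],[[2,15,0],[0,0,0]],[[2,15,0],[0,0,0]],[[2,15,0],[0,0,0]],[[2,15,0],[0,0,0]],[[2,15,0],[0,0,0]],[[2,15,0],[0,0,0]]]'

```text
time: 7.12
eef_pos: [0.4418, -0.0996, 0.0409]
tcp_rot: [0.753, 0.658, 0.0, 0.001]
contact_force: [1.3, -0.6, -0.7]
opening: 0.593
finger_force: 21.5
```

Request:
step_arm --increments '[[[1.9,14,0],[0,0,0]],[[1.5,11,0],[0,0,0]],[[1.5,11,0],[0,0,0]],[[1.5,11,0],[0,0,0]],[[1.5,11,0],[0,0,0]],[[1.5,11,0],[0,0,0]],[[1.5,11,0],[0,0,0]],[[1.2,9,0],[0,0,0]]]'

```text
time: 7.78
eef_pos: [0.4548, -0.0107, 0.041]
tcp_rot: [0.753, 0.658, 0.001, 0.001]
contact_force: [0.8, -1.7, 0.2]
opening: 0.59
finger_force: 21.7
```

```bash
python3 see.py s5
```

```text
top white [238.6 238.5] [ 8  8 60] [0.4702 0.1087 0.06  ] lane [0.0406 0.0003]
top white [364.5 262.7] [ 16  17 215] [ 0.3964 -0.3108  0.06  ] lane [-0.3851  0.0165]
side yel [305.7 252.6] [ 14  17 121] [ 0.4546 -0.0076  0.06  ] lane [-0.0768  0.    ]
side white [298.6 257.9] [12 14 75] [0.4625 0.0176 0.06  ] lane [-0.0508 -0.0044]
side white [328.8 255.5] [11  6 34] [ 0.3961 -0.0326  0.06  ] lane [-0.1095  0.0545]
side white [309.7 268.1] [12 15 70] [0.4213 0.0295 0.06  ] lane [-0.0446  0.038 ]
side white [279.2 278.1] [ 15  15 122] [0.4747 0.0986 0.06  ] lane [ 0.0312 -0.0055]
side white [287.7 293. ] [ 9 14 65] [0.4334 0.1241 0.06  ] lane [0.0508 0.0389]
[ 0.4548 -0.0099  0.0407] [-0.079  -0.0005] [4.4 1.5 1.6] 0.5967983531987656
```

The yellow cup is in and the red one moved ahead under the shoe. Next is the white cup.

Request:
step_arm --increments '[[[0,0,0],[0,0,0]],[[0,0,0],[0,0,0]],[[0,0,0],[0,0,0]],[[0,0,0],[0,0,0]],[[0,0,0],[0,0,0]],[[0,0,25],[0,0,0]],[[0,0,25],[0,0,0]],[[0,0,25],[0,0,0]]]' --fingers 1

```text
time: 8.55
eef_pos: [0.4526, -0.0112, 0.1154]
tcp_rot: [0.753, 0.658, -0.001, -0.001]
contact_force: [0.2, 0.3, -0.2]
opening: 0.998
finger_force: 0.0
```

Request:
step_arm --increments '[[[-7,-37.8,0],[0,0,0]],[[-7,-37.8,0],[0,0,0]],[[-7,-37.8,0],[0,0,0]],[[-7,-37.8,0],[0,0,0]],[[-7,-37.8,0],[0,0,0]],[[-7,-37.8,0],[0,0,0]],[[-7,-37.8,0],[0,0,0]],[[-7,-37.8,0],[0,0,0]]]'

```text
time: 9.22
eef_pos: [0.3965, -0.3154, 0.1152]
tcp_rot: [0.753, 0.657, 0.0, -0.0]
contact_force: [1.3, 0.5, 0.2]
opening: 1.001
finger_force: 0.0
```

Request:
step_arm --increments '[[[0,0,0],[0,0,0]],[[0,0,0],[0,0,0]]]'

```text
time: 9.38
eef_pos: [0.3968, -0.3153, 0.1152]
tcp_rot: [0.755, 0.656, 0.0, -0.0]
contact_force: [0.2, 0.3, -0.1]
opening: 1.005
finger_force: 0.0
```

```bash
python3 see.py s6
```

```text
top yel [276.1 244.5] [ 15  15 156] [ 0.452  -0.0173  0.06  ] lane [-0.0867  0.0013]
top white [287.5 231.9] [14  7 37] [ 0.4945 -0.0547  0.06  ] lane [-0.1181 -0.046 ]
top white [238.7 238.5] [ 8  8 61] [0.47   0.1085 0.06  ] lane [0.0404 0.0005]
top white [261.3 241.5] [ 17  10 123] [0.4611 0.0323 0.06  ] lane [-0.0364 -0.0011]
top white [272.2 254.3] [37 15 90] [ 0.4192 -0.0047  0.06  ] lane [-0.0787  0.0354]
top white [359.9 258.3] [ 8  8 31] [ 0.4105 -0.2961  0.06  ] lane [-0.3686  0.0045]
side yel [308.4 251.7] [ 16  16 171] [ 0.4495 -0.0141  0.06  ] lane [-0.0839  0.0042]
side white [370. 192.] [ 17  22 219] [ 0.3948 -0.3006  0.06  ] lane [-0.3752  0.0195]
side white [299.2 238.5] [ 4 14 36] [ 0.4929 -0.0384  0.06  ] lane [-0.1022 -0.0421]
side white [298.6 257.6] [12 14 83] [0.4628 0.0168 0.06  ] lane [-0.0515 -0.0048]
side white [315.9 262.5] [ 30  25 165] [0.4155 0.0054 0.06  ] lane [-0.0692  0.0405]
side white [279.2 278.1] [ 15  15 122] [0.4747 0.0986 0.06  ] lane [ 0.0312 -0.0055]
side white [288.9 291.1] [ 8  9 41] [0.4336 0.1178 0.06  ] lane [0.0445 0.0378]
[ 0.3971 -0.3129  0.1148] [-0.387   0.0155] [ 0.3 -0.   0.5] 1.0003269834723307
```

Request:
step_arm --increments '[[[0,0,-25],[0,0,0]],[[0,0,-25],[0,0,0]],[[0,0,-26],[0,0,0]],[[0,0,0],[0,0,0]]]'

```text
time: 9.82
eef_pos: [0.3949, -0.3085, 0.0342]
tcp_rot: [0.752, 0.659, 0.0, -0.006]
contact_force: [-1.0, 0.2, -1.4]
opening: 1.002
finger_force: 0.0
```

Request:
step_arm --increments '[[[0,0,0],[0,0,0]],[[0,0,0],[0,0,0]],[[0,0,0],[0,0,0]],[[0,0,0],[0,0,0]],[[0,0,0],[0,0,0]],[[0,0,0],[0,0,0]],[[0,0,0],[0,0,0]],[[0,0,0],[0,0,0]]]' --fingers -1

```text
time: 10.48
eef_pos: [0.3988, -0.3147, 0.0415]
tcp_rot: [0.753, 0.658, 0.0, 0.002]
contact_force: [0.5, 1.3, 7.6]
opening: 0.593
finger_force: 21.4
```

```bash
python3 see.py s7 | grep -E "side white \[3[67]|yel|^\["
```

```text
top yel [276.  244.5] [ 15  15 158] [ 0.4519 -0.017   0.06  ] lane [-0.0865  0.0014]
side yel [308.5 251.7] [ 16  16 170] [ 0.4494 -0.0141  0.06  ] lane [-0.084   0.0043]
side white [369.8 191.3] [ 16  22 179] [ 0.3966 -0.3027  0.06  ] lane [-0.3771  0.0174]
[ 0.3988 -0.3146  0.0415] [-0.3886  0.0136] [1.  0.9 6.9] 0.5946128771545681
```

Request:
step_arm --increments '[[[3,14,1],[0,0,0]],[[5.6,28,0.5],[0,0,0]],[[5.6,28,0],[0,0,0]],[[5.6,28,0],[0,0,0]],[[5.6,28,0],[0,0,0]],[[5.6,28,0],[0,0,0]],[[5.6,28,0],[0,0,0]],[[5.6,28,0],[0,0,0]]]'

```text
time: 11.25
eef_pos: [0.4399, -0.102, 0.0413]
tcp_rot: [0.753, 0.658, -0.0, 0.001]
contact_force: [0.7, -1.2, 0.7]
opening: 0.592
finger_force: 22.0
```

Request:
step_arm --increments '[[[2.8,15,0],[0,0,0]],[[1.4,10,0],[0,0,0]],[[1.4,10,0],[0,0,0]],[[1.4,10,0],[0,0,0]],[[1.4,10,0],[0,0,0]],[[1.4,10,0],[0,0,0]],[[1.4,10,0],[0,0,0]],[[1,7,0],[0,0,0]]]'

```text
time: 11.92
eef_pos: [0.4536, -0.0217, 0.0414]
tcp_rot: [0.753, 0.658, 0.001, 0.002]
contact_force: [3.2, -3.3, -0.5]
opening: 0.599
finger_force: 22.1
```

Request:
step_arm --increments '[[[0.8,6,0],[0,0,0]],[[0.6,4.5,0],[0,0,0]],[[0,0,0],[0,0,0]],[[0,0,0],[0,0,0]]]'

```text
time: 12.25
eef_pos: [0.4549, -0.0108, 0.0413]
tcp_rot: [0.753, 0.658, 0.002, 0.001]
contact_force: [5.1, -0.8, 0.7]
opening: 0.589
finger_force: 22.2
```

```bash
python3 see.py s8
```

```text
top white [238.5 238.3] [ 8  8 55] [0.4708 0.109  0.06  ] lane [ 0.0409 -0.0003]
side red [285.3 282.7] [11 11 56] [0.454  0.1017 0.06  ] lane [0.0314 0.0154]
side white [302.9 254.2] [ 19  20 214] [0.4584 0.0013 0.06  ] lane [-0.0675 -0.0026]
side white [329.1 255.4] [11  6 34] [ 0.3958 -0.0333  0.06  ] lane [-0.1103  0.0548]
side white [309.9 268. ] [12 15 71] [0.421  0.0289 0.06  ] lane [-0.0452  0.0383]
side white [279.3 278. ] [ 15  14 113] [0.4746 0.098  0.06  ] lane [ 0.0306 -0.0055]
side white [287.1 292.3] [12 15 78] [0.4357 0.1231 0.06  ] lane [0.0501 0.0365]
[ 0.4548 -0.0109  0.0413] [-0.0801 -0.0007] [4.6 0.6 0.7] 0.5936853088775547
```

Request:
step_arm --increments '[[[0.3,2,0],[0,0,0]],[[0.3,2,0],[0,0,0]],[[0,0,0],[0,0,0]],[[0,0,0],[0,0,0]]]'

```text
time: 12.68
eef_pos: [0.4552, -0.0076, 0.0413]
tcp_rot: [0.753, 0.658, 0.001, 0.001]
contact_force: [4.1, -3.1, 0.3]
opening: 0.596
finger_force: 22.2
```

Request:
step_arm --increments '[[[0.4,2,0],[0,0,0]],[[0.4,2,0],[0,0,0]],[[0,0,0],[0,0,0]],[[0,0,0],[0,0,0]]]'

```text
time: 13.02
eef_pos: [0.4555, -0.0062, 0.0413]
tcp_rot: [0.752, 0.659, -0.002, 0.003]
contact_force: [1.8, -13.7, 1.2]
opening: 0.593
finger_force: 22.2
```

The push force jumped to 13.7 N, so the cups are closed up against the stop. I'll release, rise and look.

Request:
step_arm --increments '[[[-0.4,-2,0],[0,0,0]],[[0,0,0],[0,0,0]],[[0,0,0],[0,0,0]],[[0,0,0],[0,0,0]],[[0,0,0],[0,0,0]],[[0,0,30],[0,0,0]],[[0,0,30],[0,0,0]],[[0,0,30],[0,0,0]]]' --fingers 1

```text
time: 13.68
eef_pos: [0.4533, -0.0045, 0.131]
tcp_rot: [0.753, 0.658, -0.001, -0.001]
contact_force: [0.3, 0.2, 0.1]
opening: 1.0
finger_force: 0.0
```

Request:
step_arm --increments '[[[0,-30,20],[0,0,0.12]],[[0,-40,20],[0,0,0.12]],[[0,-40,20],[0,0,0.12]],[[0,-40,0],[0,0,0.12]],[[0,0,0],[0,0,0.12]],[[0,0,0],[0,0,0.12]],[[0,0,0],[0,0,0.12]],[[0,0,0],[0,0,0.12]]]'

```text
time: 14.35
eef_pos: [0.4544, -0.1411, 0.1849]
tcp_rot: [0.374, 0.927, 0.0, -0.001]
contact_force: [-0.7, -1.1, 0.2]
opening: 1.001
finger_force: 0.0
```

```bash
python3 see.py s9
python3 - <<'E'
import cv2,numpy as np
a=cv2.imread('pics/s9side.png')[190:320,230:360]; b=cv2.imread('pics/s9top.png')[205:285,215:315]
a=cv2.resize(a,(520,520),interpolation=2); b=cv2.resize(b,(275,220),interpolation=2)
c=np.zeros((520,795,3),np.uint8); c[:,:520]=a; c[:220,520:]=b
cv2.imwrite('pics/s9c.png',c)
E
```

```text
top white [287.4 231.9] [14  7 38] [ 0.4945 -0.0544  0.06  ] lane [-0.1178 -0.0459]
top white [238.5 238.2] [ 8  8 55] [0.4712 0.1091 0.06  ] lane [ 0.041  -0.0006]
top white [269.7 245.2] [ 32  24 391] [0.4494 0.0041 0.06  ] lane [-0.0659  0.0067]
side red [282.9 283.8] [17 12 65] [0.4578 0.1077 0.06  ] lane [0.0379 0.0125]
side white [307.9 255.5] [ 42  46 502] [ 0.4446 -0.0026  0.06  ] lane [-0.0732  0.0105]
side white [279.4 278. ] [ 14  14 112] [0.4745 0.0979 0.06  ] lane [ 0.0304 -0.0054]
side white [287.6 293. ] [ 9 14 66] [0.4335 0.1242 0.06  ] lane [0.0509 0.0388]
[ 0.4545 -0.1409  0.1849] [-0.2089 -0.018 ] [-0.  -0.4  0.2] 0.9975866022548094
```

View pics/s9c.png

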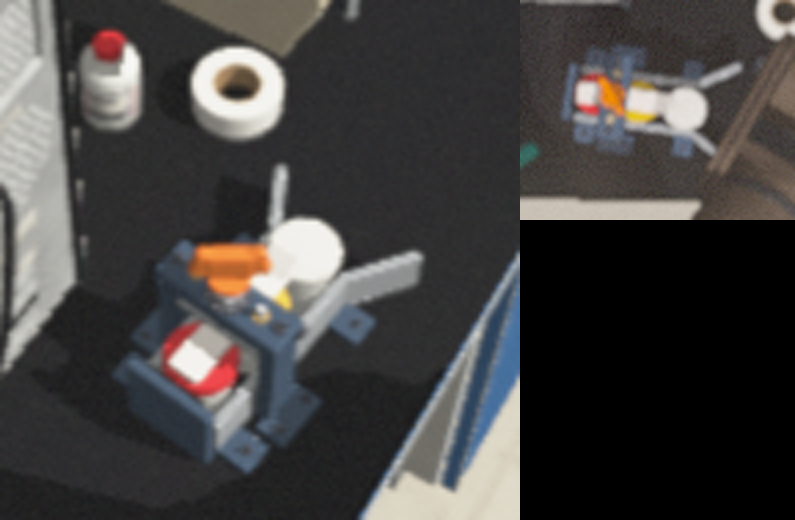

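All three cups stand in single file: red at the stop, yellow under the shoe, and white at about -79 mm. I'll move over the screw now.

Request:
step_arm --increments '[[[1.3,26,0],[0,0,0.12]],[[1.3,26,0],[0,0,0.12]],[[1.3,26,0],[0,0,0.12]],[[1.3,26,0],[0,0,0.12]],[[1.3,26,0],[0,0,0.12]],[[1.3,26,0],[0,0,0.12]],[[1.3,26,0],[0,0,0.12]],[[1.3,26,0],[0,0,0.12]]]'

```text
time: 15.12
eef_pos: [0.4647, 0.0684, 0.1852]
tcp_rot: [-0.095, 0.995, 0.0, -0.0]
contact_force: [-0.1, -0.4, -0.7]
opening: 1.002
finger_force: 0.0
```

Request:
step_arm --increments '[[[0,0.5,0],[0,0,0.12]],[[0,0.5,0],[0,0,0.12]],[[0,0.5,0],[0,0,0.12]],[[0,0,0],[0,0,0]],[[0,0,0],[0,0,0]]]'

```text
time: 15.53
eef_pos: [0.4649, 0.0686, 0.1851]
tcp_rot: [-0.268, 0.963, 0.0, -0.0]
contact_force: [-0.7, -0.3, -0.6]
opening: 0.997
finger_force: 0.0
```

Run:
```python
from h import *
s=readout.get_state(); R=Rotation.from_quat(s['tcp_rot']).as_matrix(); print(s['eef_pos'].round(4), np.degrees(np.arctan2(R[1,1],R[0,1])), s['qpos'].round(2))
```

```text
[0.4649 0.0686 0.1851] 121.11721588454137 [-0.07 -0.13  2.11  0.    1.17 -2.18]
```

Request:
step_arm --increments '[[[0,0,-15],[0,0,0]],[[0,0,-15],[0,0,0]],[[0,0,-15],[0,0,0]],[[0,0,-13],[0,0,0]],[[0,0,0],[0,0,0]],[[0,0,0],[0,0,0]]]'

```text
time: 16.03
eef_pos: [0.4646, 0.0682, 0.1267]
tcp_rot: [-0.269, 0.963, 0.0, -0.001]
contact_force: [0.2, -0.6, 1.4]
opening: 1.0
finger_force: 0.0
```

Request:
step_arm --increments '[[[0,0,0],[0,0,0]],[[0,0,0],[0,0,0]],[[0,0,0],[0,0,0]],[[0,0,0],[0,0,0]],[[0,0,0],[0,0,0]],[[0,0,0],[0,0,0]],[[0,0,0],[0,0,0]],[[0,0,0],[0,0,0]]]' --fingers -1 --grip_force 30

```text
time: 16.7
eef_pos: [0.4661, 0.0688, 0.1299]
tcp_rot: [-0.27, 0.963, 0.001, 0.001]
contact_force: [-4.5, 1.5, 10.9]
opening: 0.134
finger_force: 34.1
```

Run:
```python
from h import *
s=readout.get_state(); R=Rotation.from_quat(s['tcp_rot']).as_matrix(); print(s['eef_pos'].round(4), np.degrees(np.arctan2(R[1,1],R[0,1])), s['wrist_torque'],s['contact_force'],s['opening']*85,s['finger_force'])
```

```text
[0.4661 0.0688 0.1299] 121.33320117173163 [ 0.34638859  0.67335009 -0.05666213] [-4.53061667  1.49275007 10.87823228] 11.35142931163479 34.05202650670617
```

The wings are gripped (11.35 mm). I'll turn clockwise.

Request:
step_arm --increments '[[[0,0,-0.1],[0,0,-0.12]],[[0,0,-0.1],[0,0,-0.12]],[[0,0,-0.1],[0,0,-0.12]],[[0,0,-0.1],[0,0,-0.12]],[[0,0,-0.1],[0,0,-0.12]],[[0,0,-0.1],[0,0,-0.12]],[[0,0,-0.1],[0,0,-0.12]],[[0,0,-0.1],[0,0,-0.12]]]'

```text
time: 17.37
eef_pos: [0.4658, 0.071, 0.1284]
tcp_rot: [0.208, 0.978, 0.003, 0.0]
contact_force: [-1.9, 11.4, 8.5]
opening: 0.137
finger_force: 33.5
```

```bash
cat > st.py <<'E'
from see import *
s=readout.get_state(); R=Rotation.from_quat(s['tcp_rot']).as_matrix(); ph=np.degrees(np.arctan2(R[1,1],R[0,1])); print(s['eef_pos'].round(4), 'phi',ph,'joint est',np.radians(ph+90-82.2), 'q5',s['qpos'][5],s['wrist_torque'].round(3),s['contact_force'].round(1),s['opening']*85,s['finger_force'])
E
python3 st.py
```

```text
[0.4658 0.071  0.1284] phi 65.97045265159093 joint est 1.287537289456843 q5 -1.2234025179945691 [1.602 0.333 0.078] [-1.9 11.4  8.5] 11.630844435379178 33.51128907990642
```

A sideways force of +11 N in y means the axis lies about 2.5 mm further along +y. I'll centre on it and continue.

Request:
step_arm --increments '[[[-0.2,1.2,-0.1],[0,0,-0.1]],[[-0.2,1.2,-0.1],[0,0,-0.1]],[[0,0,-0.1],[0,0,-0.1]],[[0,0,-0.1],[0,0,-0.1]],[[0,0,-0.1],[0,0,-0.1]],[[0,0,-0.1],[0,0,-0.1]],[[0,0,-0.1],[0,0,-0.1]],[[0,0,-0.1],[0,0,-0.1]]]'

```text
time: 18.03
eef_pos: [0.467, 0.0725, 0.1272]
tcp_rot: [0.572, 0.82, 0.004, 0.001]
contact_force: [4.9, 7.9, 0.5]
opening: 0.134
finger_force: 32.4
```

```bash
python3 st.py
```

```text
[0.467  0.0725 0.1272] phi 20.195085921058645 joint est 0.48860642370118273 q5 -0.41921898736199203 [ 1.088 -0.642  0.129] [4.9 7.9 0.5] 11.421561705668488 32.4432098865509
```

Request:
step_arm --increments '[[[0.6,0.8,-0.1],[0,0,-0.08]],[[0.6,0.8,-0.1],[0,0,-0.08]],[[0,0,-0.1],[0,0,-0.08]],[[0,0,-0.1],[0,0,-0.08]],[[0,0,-0.1],[0,0,-0.06]],[[0,0,0],[0,0,0]]]'

```text
time: 18.53
eef_pos: [0.4681, 0.073, 0.1267]
tcp_rot: [0.716, 0.698, 0.003, 0.001]
contact_force: [3.4, 2.4, 1.9]
opening: 0.135
finger_force: 32.6
```

```bash
python3 st.py
```

```text
[0.4681 0.073  0.1267] phi -1.391036369144479 joint est 0.11185751699899935 q5 -0.0380603285754023 [ 0.423 -0.329 -0.051] [3.4 2.4 1.9] 11.469791652728187 32.592042088508606
```

Request:
step_arm --increments '[[[0.3,0.2,0],[0,0,-0.04]],[[0,0,0],[0,0,-0.04]],[[0,0,0],[0,0,-0.04]],[[0,0,0],[0,0,0]]]'

```text
time: 18.87
eef_pos: [0.4684, 0.073, 0.1266]
tcp_rot: [0.755, 0.656, 0.002, 0.002]
contact_force: [4.6, 2.0, 1.6]
opening: 0.134
finger_force: 34.1
```

```bash
python3 st.py
```

```text
[0.4684 0.073  0.1266] phi -8.034802703134377 joint est -0.004098080262277698 q5 0.07905304620231224 [ 0.491 -0.396  0.636] [4.6 2.  1.6] 11.36326558106986 34.13263142108917
```

Request:
step_arm --increments '[[[0,0,0],[0,0,-0.04]],[[0,0,0],[0,0,-0.04]],[[0,0,0],[0,0,0]]]'

```text
time: 19.12
eef_pos: [0.4684, 0.073, 0.1268]
tcp_rot: [0.779, 0.627, 0.002, 0.002]
contact_force: [4.3, 4.0, 1.7]
opening: 0.136
finger_force: 65.2
```

```bash
python3 st.py
```

```text
[0.4684 0.073  0.1268] phi -12.26981213398904 joint est -0.07801293868370265 q5 0.1544477735604904 [ 0.625 -0.469  1.734] [4.3 4.  1.7] 11.583448722487802 65.24527533911169
```

The screw is seated: torque rises to 1.7 N m, with the stop at a phi of about -6°. I'll hold briefly, then back off a quarter turn.

Request:
step_arm --increments '[[[0,0,0],[0,0,0]],[[0,0,0],[0,0,0]],[[0.3,0.3,0.1],[0,0,0.08]],[[0.3,0.3,0.1],[0,0,0.12]],[[0,0,0.2],[0,0,0.12]],[[0,0,0.2],[0,0,0.12]],[[0,0,0.2],[0,0,0.12]],[[0,0,0.2],[0,0,0.12]]]'

```text
time: 19.78
eef_pos: [0.4671, 0.0728, 0.1273]
tcp_rot: [0.525, 0.851, -0.0, 0.0]
contact_force: [-2.6, -0.6, 5.5]
opening: 0.133
finger_force: 33.2
```

Request:
step_arm --increments '[[[0,0,0.2],[0,0,0.12]],[[0,0,0.2],[0,0,0.12]],[[0,0,0.2],[0,0,0.12]],[[0,0,0.2],[0,0,0.12]],[[0,0,0.2],[0,0,0.12]],[[0,0,0.2],[0,0,0.12]],[[0,0,0.2],[0,0,0.12]],[[0,0,0.2],[0,0,0.08]]]'

```text
time: 20.45
eef_pos: [0.4658, 0.0711, 0.1288]
tcp_rot: [0.093, 0.996, -0.003, -0.002]
contact_force: [-6.1, -6.7, 7.7]
opening: 0.135
finger_force: 33.5
```

Request:
step_arm --increments '[[[0,0,0],[0,0,0]],[[0,0,0],[0,0,0]],[[0,0,0],[0,0,0]]]'

```text
time: 20.7
eef_pos: [0.4658, 0.0711, 0.1288]
tcp_rot: [0.095, 0.995, -0.003, -0.002]
contact_force: [-7.1, -6.9, 7.9]
opening: 0.135
finger_force: 33.6
```

```bash
python3 st.py; python3 see.py s10
python3 - <<'E'
import cv2,numpy as np
a=cv2.imread('pics/s10side.png')[200:320,230:350]; b=cv2.imread('pics/s10top.png')[205:285,215:315]
c=np.zeros((480,780,3),np.uint8); c[:,:480]=cv2.resize(a,(480,480),interpolation=2); c[:240,480:]=cv2.resize(b,(300,240),interpolation=2)
cv2.imwrite('pics/s10c.png',c)
E
```

```text
[0.4658 0.0711 0.1288] phi 79.07974922302861 joint est 1.5163376772488346 q5 -1.4384551377625345 [-1.124  1.013 -0.047] [-7.1 -6.9  7.9] 11.485787073753684 33.57577524497174
top white [287.5 231.9] [14  7 37] [ 0.4945 -0.0547  0.06  ] lane [-0.1181 -0.046 ]
top white [274.4 247. ] [ 30  29 300] [ 0.4435 -0.0119  0.06  ] lane [-0.0826  0.0104]
side red [283.2 283.8] [17 12 62] [0.4571 0.1074 0.06  ] lane [0.0374 0.0131]
side white [308.4 256.7] [ 41  33 479] [ 0.4417 -0.      0.06  ] lane [-0.0711  0.0138]
side white [279.4 278.3] [ 15  13 113] [0.4739 0.0987 0.06  ] lane [ 0.0311 -0.0047]
side white [287.6 293. ] [ 9 14 66] [0.4335 0.1242 0.06  ] lane [0.0509 0.0388]
[0.4658 0.0711 0.1288] [ 0.0027 -0.0004] [-6.9 -6.2  8. ] 0.13380425939812376
```

View pics/s10c.png

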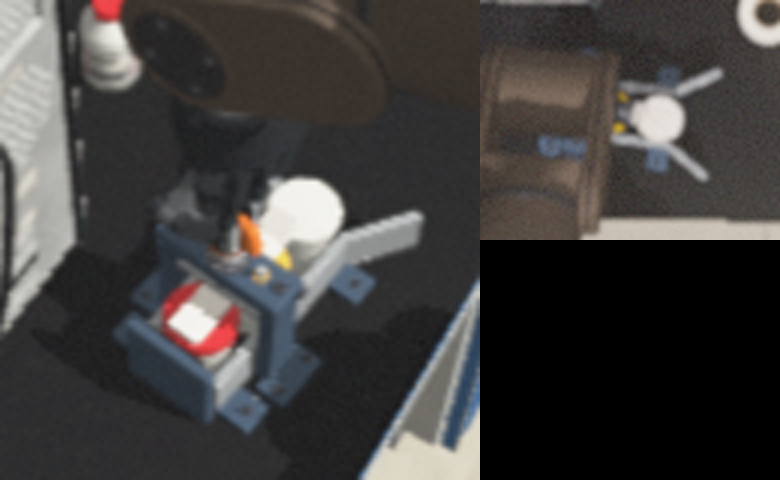

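The cups are still in file, and the wings now lie across the lane, gripped, about 1.5 rad off the seat. One small trim, then a hold.

Request:
step_arm --increments '[[[-0.5,-0.5,0.4],[0,0,0.025]],[[-0.5,-0.5,0.4],[0,0,0.025]],[[0,0,0],[0,0,0]],[[0,0,0],[0,0,0]],[[0,0,0],[0,0,0]],[[0,0,0],[0,0,0]],[[0,0,0],[0,0,0]],[[0,0,0],[0,0,0]]]'

```text
time: 21.47
eef_pos: [0.4656, 0.0709, 0.1289]
tcp_rot: [0.071, 0.997, -0.002, -0.0]
contact_force: [-2.7, -5.3, 4.4]
opening: 0.135
finger_force: 32.8
```

```bash
python3 st.py; python3 -c "
from plant import sign_off; print(sign_off())"
```

```text
[0.4656 0.0709 0.1289] phi 81.87159761908205 joint est 1.5650646239764898 q5 -1.4900977091899825 [-0.929  0.376 -0.034] [-2.7 -5.3  4.4] 11.516506763724646 32.782956684246756
the job is handed in; nothing more can be done
None
```

I handed the job in at about 21.5 s: the three cups are in single file against the stop, the screw was seated and backed off to about 1.57 rad (my estimate from the gripper angle), and the fingers still grip it; no verdict came back.

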